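# Unclamp the pastry tray and hold it up level

## Robot

A 6-joint arm with a two-finger parallel gripper is mounted at the origin on the work surface. World frame = base frame: x ahead of the robot, y to its left, z up, the work surface at z = 0. Lengths are in m, angles in rad, forces in N, time in s.
With the tool pointing down it reaches from about 0.425 to 0.95 m from the base axis. Payload 3.5 kg.
Tool frame: the origin (TCP) lies at the very end of the fingers, on their centre line; the grasp point (between the pads) lies 19 mm behind it; z points along the fingers, y is the direction in which the jaws open and shut (so a half turn about z gives the same grasp; the last joint's range is limited). The gripper opens to 85 mm and grips with 20 to 120 N. Pads are 22 mm wide; open, the fingers measure 114 mm over their backs; the gripper's body (76 mm by 85 mm) begins 54 mm behind the grasp point. The pads swing forward as they close: fully open they stand 13 mm farther back than shut.
Start: joints at [0.997, 0.286, 1.577, -0, 1.279, -0.15], TCP at [0.278, 0.615, 0.231] pointing down, gripper open.
Joint ranges: [-2.77, 2.77], [-0.9, 2.22], [0.21, 2.48], [-1.53, 4.67], [0.24, 2.81], [-2.84, 2.84]. Speed limits (rad/s): [2.79, 2.79, 3.14, 3.14, 3.14, 3.14].

## Interface

Orientations are given as a unit quaternion [x, y, z, w].
In Python, from plant import ctrl, eyes, ticket gives the robot as it stands.
- The arm moves only by the tool send_rows, never from a script. Its arguments are lists of equal length, an entry for each row: "translation": the shift along the tool's x, y, z in units of 30 mm (1.0 is 30 mm), a list of three; "rotation": the turn, a rotation vector about the tool's x, y, z in units of 5 degrees (1.0 is 5 degrees), a list of three; "grip": the finger opening in mm, from 0 to 85.4. A call has 1 to 5 rows; each row shifts and turns the commanded pose from where the row before left it, along the tool's axes as they then stand; what a row does not reach is not made up. A row lasts 1/8 s, in which the tool goes at most 62.5 mm and 10.7 degrees, less where a joint would pass 70% of its speed; a pose out of reach is approached as far as the arm can. A call is refused whole if a number of a shift passes 1 or a number of a turn 1, either way. A call with a gripper value outside its range is refused whole. The fingers move at their own pace and stop on an object; "squeeze" is the grip in N (left out, the last holds). Time passes only in rows, so rows that do not move let the fingers close. It gives the time, the measured TCP pose, the force and the opening at its end, in the units of the state.
- ctrl.get_state(): the state, without advancing time (a new reading comes with each control period).
- eyes.read_camera(name): name is "side" or "top"; returns a dict with "image" (400x640x3 uint8, blue, green, red), "mtx" (3x3 intrinsics, pixels), "dist_coeffs" ([k1, k2, p1, p2, k3] as OpenCV has them; the pictures are not rectified), "xyz" and "orientation" of the camera in the world. Camera axes: x right, y down, z forward; pixel columns grow to the right and rows downward; lengths in m; the calibration is good to about 2 mm. A picture is of the moment at which its call begins. There is no depth.
- ticket.sign_off(): hands the job in, once; it reports no verdict.
The state is a dict: "time": time; "qpos": joint angles; "dq": joint speeds; "joint_efforts": joint torques, N m; "eef_pos": TCP position; "tcp_rot": TCP orientation; "contact_force": force on the tool from outside, world axes, zero at the start; "wrist_torque": the same for the moment, N m; "opening": opening from 0.0 (shut) to 1.0 (fully open).
Only numpy, scipy, OpenCV 4.12 (cv2) and the standard library are available. Lean on these libraries where they do the work, as an engineer would, in place of code of your own. Each camera call takes 0.05 s, during which the arm holds its last target. There are 200 camera calls.

## Task

The tray of pastries is held in its wooden transport cradle by a claw over its rim: press the cradle's sprung lever down until it catches, take the hand off it, and leave it caught. Then lift the tray by its top handle and keep it gently level, with all three pastries standing on it, until its underside is at least 10 cm above the counter. Finish holding the tray still in the air, touching nothing but the gripper and its pastries, and leave the other things on the counter where they are.

Things in the scene. Friction and masses are not known exactly. Their poses are not given: they have to be found in the camera images.
- cradle: light wooden transport cradle, fixed on the counter: base plate 204 (x) x 160 (y) x 12 mm high with low corner lugs up to 26 mm high round the tray (2 to 3 mm play). Origin: centre of its underside, on the counter. Its +y axis points from the tray to the lever side; the steel spring housing reaches y = 140 mm, 28 mm high, beside the tail (cradle x 28 to 48 mm).
- lever_hinge (a point): the lever's hinge axis, at (0, 100, 14) mm in the cradle's frame; the hinge runs along the cradle's x axis. Fixed.
- lever (a joint): hold-down lever angle, rad: 0 = up, claw over the tray's rim; 0.62 = fully down on its stop, claw up and back clear of the tray. Pressing the tail down raises it. A spring resists (about 7 N at the pad at first, then less) until about 0.42, where it goes over centre and snaps down to its stop; the catch holds it there by itself (about 3 N up at the pad would free it).
- lever_pad (a point): centre of the upper face of the lever's white press pad (34 mm across, 30 mm along the tail); moves with the lever. Pad centre 65 mm from the hinge axis, face 4 mm above it. At rest the tail rises outwards at 0.72 rad (face centre 60 mm above the counter, 46 mm out from the hinge along cradle +y); fully down at 0.10 rad (24 mm above the counter, 64 mm out).
- tray: loose steel tray, 180 (x) x 150 (y) mm, rim 16 mm high, wall and floor 4 mm, in all 0.3 to 0.6 kg with no load; origin: centre of its underside, z up. At the start it sits in the cradle with its underside 12 mm above the counter, its axes along the cradle's.
- tray_grip (a point): middle of the tray's wooden handle bar, 117 mm above the tray's underside: the bar is 82 mm long along the tray's x, 14 mm thick along its y, 16 mm high, on two steel uprights 10 mm square, centred 34 mm either side of the middle.
- tartlet: a berry tartlet: crust flaring from 38 mm at the foot to 48 mm, 22 mm high plus berries. Loose on the tray's floor in one of three of its corners (centre about 55 mm along x and 38 mm along y from the tray's middle), 40 to 110 g. Origin: centre of its underside. Not to be tipped or dropped.
- choc_cake: a small dark round chocolate cake, 46 mm across, 36 mm high plus a cream dab and berry. Loose on the tray's floor in one of three of its corners (centre about 55 mm along x and 38 mm along y from the tray's middle), 40 to 110 g. Origin: centre of its underside. Not to be tipped or dropped.
- cream_sponge: a small round sponge with a cream band round its middle, 46 mm across, 30 mm high. Loose on the tray's floor in one of three of its corners (centre about 55 mm along x and 38 mm along y from the tray's middle), 40 to 110 g. Origin: centre of its underside. Not to be tipped or dropped.
- sugar_shaker: white sugar jar with steel cap, 56 mm across, 105 mm high. Loose on the counter; a bystander, not to be moved. Origin: on its underside.
- ramekin: white ceramic bowl, 76 mm across, 45 mm high. Loose on the counter; a bystander, not to be moved. Origin: on its underside.
- cream_jug: cream-coloured mug-shaped jug, 68 mm across, 85 mm high, one handle. Loose on the counter; a bystander, not to be moved. Origin: on its underside.
- cake_server: metal cake server (spatula) lying flat on the counter. Loose on the counter; a bystander, not to be moved. Origin: under its middle.
- layer_cake: dark round cake 124 mm across on a 170 mm white board, about 90 mm high. Loose on the counter; a bystander, not to be moved. Origin: on its underside.
- gugelhupf: brown domed bundt cake 110 mm across on a 140 mm white board, 55 mm high. Loose on the counter; a bystander, not to be moved. Origin: on its underside.
Mind the look-alikes: they are no part of the job. Leave any red or yellow look-alike of the tray alone.

How it is judged:
By the outcome, as a careful person would: the job done as asked, in the order asked, and still so for the second after the job is handed in, while the arm keeps its last pose, push and grip.
It also fails if it takes over 58 s, if anything falls off the work surface, if the arm or the gripper's body presses on something with over 40 N, if the wrist force passes 120 N, or if a joint passes its speed limit or range.

## Working session

There is one attempt and no reset: what is moved stays moved. The work goes in short steps, Python scripts to look and compute and a tool call to move; the robot and the scene stay as the last step left them, time stands still between calls to the robot, and variables do not carry over. Pictures are saved under pics/ and viewed, about 8 in all and at most 12, crops included, and the job is handed in when it is done.

Besides the shell and the picture viewer there is one more tool, called after ">>>" as name(argument=value, ...) on one line, values as JSON. send_rows: Moves the arm, as the interface text tells. Its arguments: {"type":"object","properties":{"translation":{"type":"array"},"rotation":{"type":"array"},"grip":{"type":"array"},"squeeze":{"type":"number"}},"required":["translation","rotation","grip"]}

```bash
ls; mkdir -p pics
cat > h.py <<'E'
import numpy as np, cv2
from scipy.spatial.transform import Rotation as R
from plant import ctrl, eyes, ticket
def cam(n,save=None):
    c=eyes.read_camera(n)
    if save: cv2.imwrite('pics/'+save,c['image'])
    return c
def ext(c):
    o=np.array(c['orientation'],float)
    Rm=R.from_quat(o).as_matrix() if o.size==4 else o.reshape(3,3)
    return Rm,np.array(c['xyz'],float)
def ray(c,uv,z):
    "pixel -> world point on plane z"
    Rm,t=ext(c)
    p=cv2.undistortPoints(np.array([[uv]],float),np.array(c['mtx'],float),np.array(c['dist_coeffs'],float))[0,0]
    d=Rm@np.array([p[0],p[1],1]); return t+d*(z-t[2])/d[2]
def proj(c,P):
    Rm,t=ext(c); P=np.atleast_2d(np.array(P,float))
    return cv2.projectPoints(((P-t)@Rm),np.zeros(3),np.zeros(3),np.array(c['mtx'],float),np.array(c['dist_coeffs'],float))[0][:,0]
E
python3 - <<'E'
from h import *
for n in('side','top'):
    c=cam(n,n+'0.png'); print(n,c['xyz'],c['orientation'],c['mtx'])
print(ctrl.get_state())
E
```

```text
pics
side [-0.12704563 -0.58199595  0.81071744] [ 0.84110754 -0.33481592  0.16023518 -0.39339687] [[404.40777284   0.         319.99994582]
 [  0.         404.40777284 202.80276711]
 [  0.           0.           1.        ]]
top [ 0.19880365 -0.00889918  1.49270737] [-0.70006583  0.70799864 -0.05670283  0.07369228] [[400.65701217   0.         317.32842142]
 [  0.         400.65701217 206.16603896]
 [  0.           0.           1.        ]]
{'time': 0.1, 'qpos': array([ 9.97012291e-01,  2.87104261e-01,  1.57804590e+00,  3.41148861e-05,
        1.27859496e+00, -1.49989719e-01]), 'dq': array([ 0.00246935, -0.00044988, -0.00245165,  0.00027476, -0.00078389,
        0.00126411]), 'joint_efforts': array([-3.90952209e-05, -4.07301950e+01, -2.93698579e+01, -1.69166751e-04,
        3.43052852e-03,  3.43386951e-06]), 'eef_pos': array([0.27720611, 0.61479722, 0.23005909]), 'tcp_rot': array([ 2.10319702e-01,  9.77632070e-01, -1.00074348e-03, -3.96300034e-04]), 'contact_force': array([0.10791408, 0.08623208, 1.18199789]), 'wrist_torque': array([-0.01056535,  0.00713548,  0.02809029]), 'opening': 0.9963200630550695}
```

View pics/side0.png

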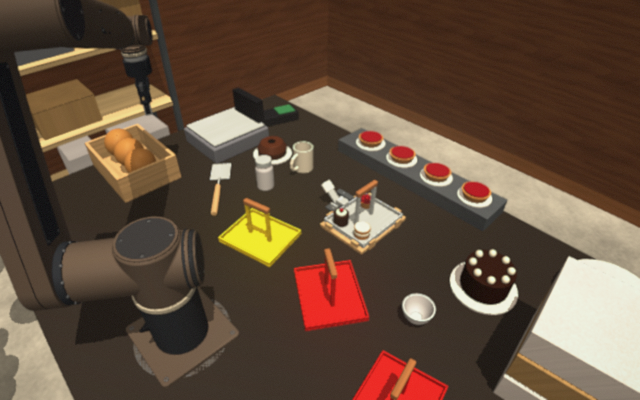

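View pics/top0.png

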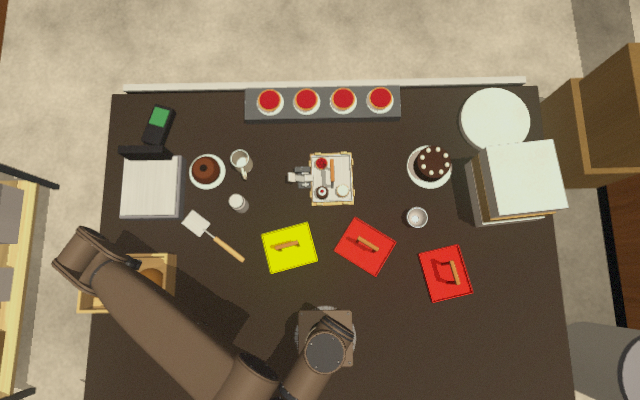

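The steel tray in its wooden cradle is at top (332,178) / side (363,218), with the lever and white pad to its left at top (297,178). It is the only tray with a cradle, lever and pastries. The look-alikes to leave alone are yellow (289,247) and red (365,246) and (446,272). Next is one enlarged crop to confirm and to read the corners.

Run:
```python
from h import *
t=cv2.imread('pics/top0.png')[140:216,280:365]; s=cv2.imread('pics/side0.png')[170:256,310:412]
a=cv2.resize(t,None,fx=7,fy=7,interpolation=cv2.INTER_CUBIC)[:,:595]
b=cv2.resize(s,None,fx=6,fy=6,interpolation=cv2.INTER_CUBIC)
cv2.imwrite('pics/ct.png',a);cv2.imwrite('pics/cs.png',b)
```

```text
(no output)
```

View pics/ct.png

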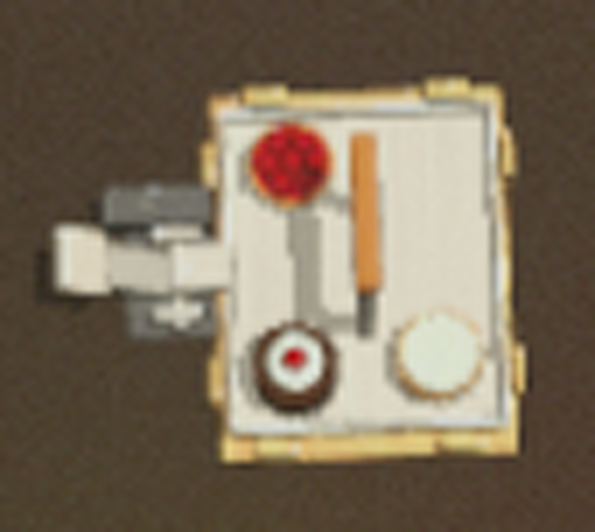

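View pics/cs.png

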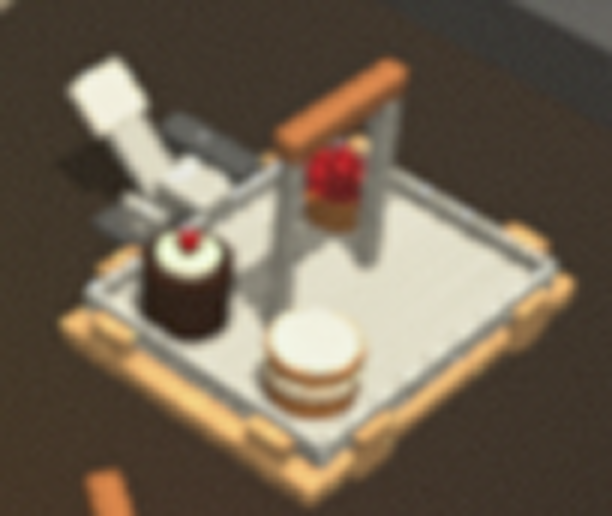

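Confirmed: steel tray, tartlet at (+x,+y), choc cake at (-x,+y), sponge at (-x,-y), white pad on the lever. Next I fit the cradle pose from corners, bar and pad in both views.

```bash
cat > fit.py <<'E'
from h import *
from scipy.optimize import least_squares
T={(90,75,28):(218,110),(90,-75,28):(495,105),(-90,-75,28):(503,430),(-90,75,28):(230,432),(41,0,137):(363,132),(-41,0,137):(369,290),(0,146,60):(80,260)}
S={(-90,75,28):(92,288),(-90,-75,28):(322,454),(90,-75,28):(554,268),(-41,0,135):(292,142),(41,0,135):(396,72),(0,146,60):(108,97)}
def pts(D,k,o): return np.array(list(D))/1e3,np.array([((u+.5)/k-.5+o[0],(v+.5)/k-.5+o[1]) for u,v in D.values()])
ct,cs=cam('top'),cam('side')
Pt,ut=pts(T,7,(280,140));Ps,us=pts(S,6,(310,170))
def w(p,P): return R.from_euler('z',p[2]).apply(P)+[p[0],p[1],0]
f=lambda p:np.r_[(proj(ct,w(p,Pt))-ut).ravel(),(proj(cs,w(p,Ps))-us).ravel()]
p0=ray(ct,(332,178),.03);r=least_squares(f,[p0[0],p0[1],0],loss='soft_l1')
print(r.x,np.round(f(r.x).reshape(-1,2),2).tolist())
for q in((0,146,60),(0,164,24),(0,0,129),(38,120,28)): print(q,w(r.x,np.array([q])/1e3))
E
python3 fit.py
```

```text
[ 0.58003976 -0.03052135  0.02148507] [[0.6, 0.46], [0.43, -0.29], [1.49, -0.33], [0.22, 0.78], [0.34, 0.37], [0.36, 0.45], [1.44, 0.45], [-1.26, -0.42], [-0.29, -1.74], [0.65, -1.38], [-1.66, -0.9], [0.19, -1.83], [0.44, -1.04]]
(0, 146, 60) [[0.57690318 0.11544495 0.06      ]]
(0, 164, 24) [[0.57651648 0.1334408  0.024     ]]
(0, 0, 129) [[ 0.58003976 -0.03052135  0.129     ]]
(38, 120, 28) [[0.61545298 0.09026732 0.028     ]]
```

>>> send_rows(translation=[[0,0,0],[0,0,0],[0,0,0],[0,0,0],[0,0,0]], rotation=[[0,0,-1],[0,0,-1],[0,0,-1],[0,0,-1],[0,0,-1]], grip=[0,0,0,0,0])

```text
time: 0.82
eef_pos: [0.2775, 0.6151, 0.2309]
tcp_rot: [-0.008, 1.0, -0.0, -0.0]
contact_force: [-0.0, 0.1, 1.2]
opening: -0.001
```

>>> send_rows(translation=[[-0.6,-0.95,0],[-0.6,-0.95,0],[-0.6,-0.95,0],[-0.6,-0.95,0],[-0.6,-0.95,0]], rotation=[[0,0,-0.1],[0,0,0],[0,0,0],[0,0,0],[0,0,0]], grip=[0,0,0,0,0])

```text
time: 1.45
eef_pos: [0.3707, 0.4735, 0.2311]
tcp_rot: [-0.011, 1.0, -0.0, -0.0]
contact_force: [-0.5, 0.0, -0.7]
opening: -0.002
```

>>> send_rows(translation=[[-0.6,-0.95,0],[-0.6,-0.95,0],[-0.6,-0.95,0],[-0.6,-0.95,0],[-0.6,-0.95,0]], rotation=[[0,0,0],[0,0,0],[0,0,0],[0,0,0],[0,0,0]], grip=[0,0,0,0,0])

```text
time: 2.08
eef_pos: [0.4637, 0.333, 0.2312]
tcp_rot: [-0.011, 1.0, -0.0, -0.0]
contact_force: [-0.4, 0.7, -0.1]
opening: 0.003
```

>>> send_rows(translation=[[-0.6,-0.95,0],[-0.6,-0.95,0],[-0.6,-0.95,0],[-0.6,-0.95,0],[-0.6,-0.95,0]], rotation=[[0,0,0],[0,0,0],[0,0,0],[0,0,0],[0,0,0]], grip=[0,0,0,0,0])

```text
time: 2.7
eef_pos: [0.5567, 0.1925, 0.2311]
tcp_rot: [-0.011, 1.0, 0.0, -0.0]
contact_force: [0.5, -0.1, 0.6]
opening: 0.0
```

```bash
cat > to.py <<'E'
import sys
from h import *
t=np.array(eval(sys.argv[1]));s=ctrl.get_state();Q=R.from_quat(s['tcp_rot'])
m=Q.as_matrix();print('t',s['time'],'pos',s['eef_pos'].round(4),'open',round(s['opening'],3),'F',s['contact_force'].round(1))
print('units to go',((m.T@(t-s['eef_pos']))/.03).round(2),'yaw(tool y)',np.degrees(np.arctan2(m[1,1],m[0,1])).round(2),'z',m[:,2].round(4),'q',s['qpos'].round(2))
# target orientation: tool y at cradle yaw+90, z down
y=0.0215;T=np.array([[-np.cos(y),-np.sin(y),0],[-np.sin(y),np.cos(y),0],[0,0,-1]]).T
print('rot units',np.degrees((Q.inv()*R.from_matrix(T)).as_rotvec()/5).round(2))
E
python3 to.py '(.577,.118,.15)'
```

```text
t 2.7 pos [0.5567 0.1925 0.2311] open 0.0 F [ 0.5 -0.1  0.6]
units to go [-0.62 -2.5   2.7 ] yaw(tool y) 91.22 z [-3.e-04  0.e+00 -1.e+00] q [ 0.16  0.1   1.79  0.    1.25 -1.43]
rot units [ 0. -0. -0.]
```

>>> send_rows(translation=[[-0.2,-0.85,0.9],[-0.2,-0.85,0.9],[-0.2,-0.8,0.9],[0,0,0.9],[0,0,0.5]], rotation=[[0,0,0],[0,0,0],[0,0,0],[0,0,0],[0,0,0]], grip=[0,0,0,0,0])

```text
time: 3.32
eef_pos: [0.575, 0.1185, 0.1064]
tcp_rot: [-0.01, 1.0, -0.0, -0.001]
contact_force: [-0.2, -0.4, -0.1]
opening: 0.003
```

Run:
```python
from h import *
s=ctrl.get_state();print(s['eef_pos'])
t=cam('top','t1.png');S=cam('side','s1.png')
print(proj(t,s['eef_pos']),proj(S,s['eef_pos']))
a=cv2.resize(t['image'][140:216,275:345],None,fx=6,fy=6,interpolation=cv2.INTER_CUBIC)
b=cv2.resize(S['image'][150:226,305:365],None,fx=6,fy=6,interpolation=cv2.INTER_CUBIC)
cv2.imwrite('pics/c1.png',np.hstack([a,b]))
```

```text
[0.57495792 0.11849658 0.10639815]
[[290.47418786 174.40539001]] [[327.13332146 172.19307933]]
```

View pics/c1.png

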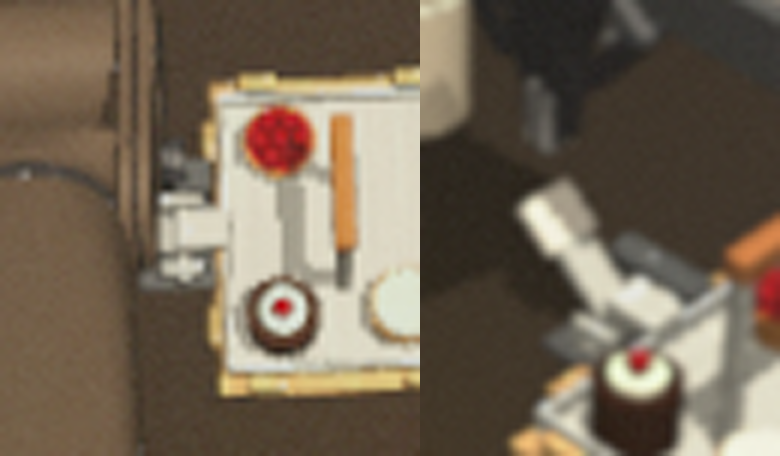

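>>> send_rows(translation=[[0,0,0.7],[0,0,0.5],[0,0.05,0.3],[0,0.05,0.15],[0,0,0]], rotation=[[0,0,0],[0,0,0],[0,0,0],[0,0,0],[0,0,0]], grip=[0,0,0,0,0])

```text
time: 4.05
eef_pos: [0.5769, 0.1222, 0.0599]
tcp_rot: [-0.011, 1.0, 0.0, 0.001]
contact_force: [0.2, 0.9, 3.5]
opening: 0.002
```

>>> send_rows(translation=[[0,0.1,0.15],[0,0.1,0.15],[0,0.1,0.15],[0,0.05,0.1],[0,0,0]], rotation=[[0,0,0],[0,0,0],[0,0,0],[0,0,0],[0,0,0]], grip=[0,0,0,0,0])

```text
time: 4.68
eef_pos: [0.5744, 0.1325, 0.041]
tcp_rot: [-0.011, 1.0, -0.0, -0.001]
contact_force: [0.2, -0.1, 1.1]
opening: -0.001
```

>>> send_rows(translation=[[0,0,0.1],[0,0,0.1],[0,0,0.1],[0,0,0.1],[0,0,0]], rotation=[[0,0,0],[0,0,0],[0,0,0],[0,0,0],[0,0,0]], grip=[0,0,0,0,0])

```text
time: 5.3
eef_pos: [0.5753, 0.1323, 0.0299]
tcp_rot: [-0.011, 1.0, -0.0, -0.0]
contact_force: [-0.5, 0.1, -0.3]
opening: 0.002
```

>>> send_rows(translation=[[0,0,0.07],[0,0,0.07],[0,0,0.03],[0,0,0]], rotation=[[0,0,0],[0,0,0],[0,0,0],[0,0,0]], grip=[0,0,0,0])

```text
time: 5.8
eef_pos: [0.5757, 0.1324, 0.0252]
tcp_rot: [-0.011, 1.0, 0.0, 0.0]
contact_force: [-0.4, -0.4, -0.9]
opening: -0.001
```

>>> send_rows(translation=[[0,0,-0.2],[0,0,-0.8],[0,0,-1],[0,0,-1],[0,0,-1]], rotation=[[0,0,0],[0,0,0],[0,0,0],[0,0,0],[0,0,0]], grip=[0,0,0,0,0])

```text
time: 6.42
eef_pos: [0.5757, 0.1324, 0.1468]
tcp_rot: [-0.011, 1.0, 0.0, 0.0]
contact_force: [0.2, -0.3, -0.2]
opening: -0.001
```

>>> send_rows(translation=[[0,0,-1],[0,0,-1],[0,0,-0.4],[0,0,0],[0,0,0]], rotation=[[0,0,0],[0,0,0],[0,0,0],[0,0,0],[0,0,0]], grip=[70,70,70,70,70])

```text
time: 7.05
eef_pos: [0.5748, 0.1323, 0.2155]
tcp_rot: [-0.011, 1.0, -0.0, -0.001]
contact_force: [0.7, -0.3, -1.2]
opening: 0.821
```

```bash
python3 - <<'E'
from h import *
S=cam('side','s2.png'); T=cam('top','t2.png')
p=np.array([.58,-.0305,0]);w=lambda q:R.from_euler('z',.0215).apply(np.array(q)/1e3)+p
print('pad up/down side px',proj(S,[w((0,146,60)),w((0,164,24))]))
x0,y0=310,160;b=cv2.resize(S['image'][y0:y0+90,x0:x0+100],None,fx=6,fy=6,interpolation=cv2.INTER_CUBIC)
cv2.imwrite('pics/c2.png',b)
E
python3 to.py '(.580,-.0305,.20)'
```

```text
pad up/down side px [[328.00551578 184.70780056]
 [323.70584429 191.34712894]]
t 7.15 pos [0.5748 0.1323 0.2154] open 0.817 F [0.2 0.1 0.5]
units to go [-0.06 -5.43  0.51] yaw(tool y) 91.22 z [-3.2e-03 -2.0e-04 -1.0e+00] q [ 0.05  0.12  1.81 -0.    1.22 -1.54]
rot units [-0.   -0.04 -0.  ]
```

View pics/c2.png

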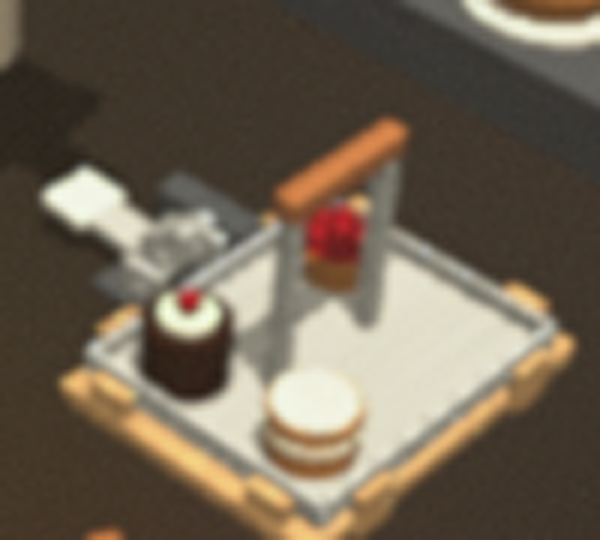

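Lever is caught: the pad is at side px (323.8,192.5), as predicted for fully down, and the claw is off the rim. Next I go above the handle.

>>> send_rows(translation=[[0,-0.6,0],[0,-1,0],[0,-1,0],[0,-1,0],[0,-1,0]], rotation=[[0,0,0],[0,0,0],[0,0,0],[0,0,0],[0,0,0]], grip=[70,70,70,70,70])

```text
time: 7.78
eef_pos: [0.5782, -0.0077, 0.2167]
tcp_rot: [-0.01, 1.0, -0.0, -0.0]
contact_force: [0.2, -1.1, -0.6]
opening: 0.821
```

>>> send_rows(translation=[[0.1,-0.6,0],[0,-0.23,0.5],[0,0,0.6],[0,0,0.6],[0,0,0.2]], rotation=[[0,0,0],[0,0,0],[0,0,0],[0,0,0],[0,0,0]], grip=[70,70,70,70,70])

```text
time: 8.4
eef_pos: [0.5747, -0.0295, 0.1574]
tcp_rot: [-0.011, 1.0, 0.001, -0.002]
contact_force: [0.2, -0.4, 0.1]
opening: 0.814
```

```bash
python3 to.py '(.575,-.0305,.11)'
python3 - <<'E'
from h import *
S=cam('side','s3.png');s=ctrl.get_state()
print('tcp px',proj(S,s['eef_pos']))
x0,y0=320,140;b=cv2.resize(S['image'][y0:y0+90,x0:x0+100],None,fx=6,fy=6,interpolation=cv2.INTER_CUBIC)
cv2.imwrite('pics/c3.png',b)
E
```

```text
t 8.4 pos [ 0.5747 -0.0295  0.1574] open 0.814 F [ 0.2 -0.4  0.1]
units to go [-0.02 -0.04  1.58] yaw(tool y) 91.28 z [-0.0043  0.0011 -1.    ] q [-0.23  0.14  1.89  0.    1.12 -1.82]
rot units [ 0.01 -0.05  0.01]
tcp px [[365.51910065 179.98338333]]
```

View pics/c3.png

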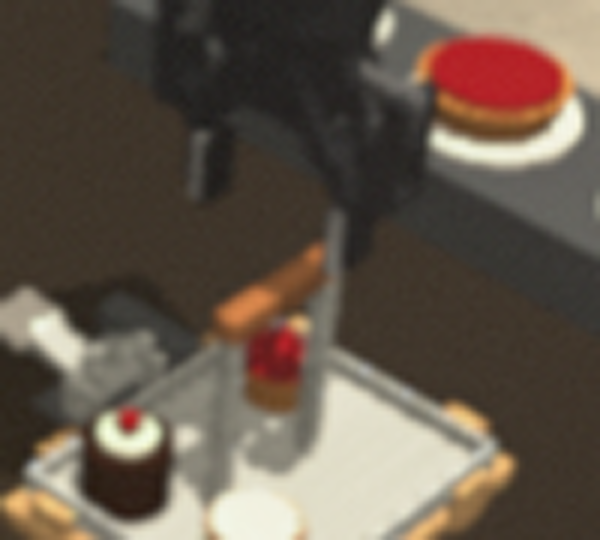

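The jaws straddle the bar: tips at crop (200,195) and (350,260), bar between them at about (275,290). Next I lower, close, then look at the forces.

>>> send_rows(translation=[[0,0,0.4],[0,0,0.4],[0,0,0.4],[0,0,0.35],[0,0,0]], rotation=[[0,0,0],[0,0,0],[0,0,0],[0,0,0],[0,0,0]], grip=[70,70,70,70,70])

```text
time: 9.07
eef_pos: [0.5753, -0.0304, 0.1123]
tcp_rot: [-0.011, 1.0, 0.0, -0.001]
contact_force: [0.2, 0.0, 0.2]
opening: 0.82
```

>>> send_rows(translation=[[0,0,0],[0,0,0],[0,0,0],[0,0,0],[0,0,0]], rotation=[[0,0,0],[0,0,0],[0,0,0],[0,0,0],[0,0,0]], grip=[40,30,24,20,17], squeeze=20)

```text
time: 9.7
eef_pos: [0.5762, -0.0306, 0.1139]
tcp_rot: [-0.011, 1.0, -0.0, 0.0]
contact_force: [0.4, 0.2, 0.7]
opening: 0.197
```

>>> send_rows(translation=[[0,0,0],[0,0,0],[0,0,0],[0,0,0],[0,0,0]], rotation=[[0,0,0],[0,0,0],[0,0,0],[0,0,0],[0,0,0]], grip=[14,10,5,5,5])

```text
time: 10.32
eef_pos: [0.5762, -0.0315, 0.1141]
tcp_rot: [-0.011, 1.0, -0.001, 0.0]
contact_force: [-0.9, -5.1, 2.4]
opening: 0.16
```

```bash
python3 to.py '(.575,-.0305,.11)'
```

```text
t 10.325 pos [ 0.5762 -0.0315  0.1141] open 0.16 F [-0.9 -5.1  2.4]
units to go [0.04 0.03 0.14] yaw(tool y) 91.24 z [ 3.0e-04 -1.9e-03 -1.0e+00] q [-0.23  0.2   1.91 -0.    1.03 -1.82]
rot units [-0.02  0.    0.  ]
```

>>> send_rows(translation=[[0,-0.04,0],[0,0,0],[0,0,0],[0,0,0],[0,0,0]], rotation=[[0,0,0],[0,0,0],[0,0,0],[0,0,0],[0,0,0]], grip=[5,5,5,5,5], squeeze=20)

```text
time: 10.95
eef_pos: [0.5763, -0.0319, 0.1139]
tcp_rot: [-0.011, 1.0, -0.0, 0.0]
contact_force: [-1.2, -3.5, 1.4]
opening: 0.162
```

>>> send_rows(translation=[[0,0,0],[0,0,0],[0,0,0],[0,0,0],[0,0,0]], rotation=[[0,0,0],[0,0,0],[0,0,0],[0,0,0],[0,0,0]], grip=[5,5,5,5,5], squeeze=90)

```text
time: 11.58
eef_pos: [0.5763, -0.032, 0.1141]
tcp_rot: [-0.011, 1.0, -0.0, 0.0]
contact_force: [-0.6, -5.3, 3.5]
opening: 0.136
```

>>> send_rows(translation=[[0,-0.05,0],[0,-0.04,0],[0,0,0],[0,0,0],[0,0,0]], rotation=[[0,0,0],[0,0,0],[0,0,0],[0,0,0],[0,0,0]], grip=[5,5,5,5,5])

```text
time: 12.2
eef_pos: [0.5763, -0.0321, 0.114]
tcp_rot: [-0.01, 1.0, 0.002, 0.0]
contact_force: [-0.6, 4.5, 5.1]
opening: 0.145
```

>>> send_rows(translation=[[0,0,-0.02],[0,0,-0.03],[0,0,-0.05],[0,0,-0.06],[0,0,-0.06]], rotation=[[0,0,0],[0,0,0],[0,0,0],[0,0,0],[0,0,0]], grip=[5,5,5,5,5])

```text
time: 12.82
eef_pos: [0.5752, -0.0347, 0.1192]
tcp_rot: [-0.01, 1.0, 0.0, -0.001]
contact_force: [-0.4, -0.3, -5.6]
opening: 0.142
```

```bash
python3 to.py '(.575,-.0305,.23)'; python3 -c "
from h import *;print(ctrl.get_state()['wrist_torque'])"
```

```text
t 12.825 pos [ 0.5752 -0.0347  0.1192] open 0.142 F [-0.4 -0.3 -5.6]
units to go [ 0.01  0.14 -3.69] yaw(tool y) 91.2 z [-2.5e-03  2.0e-04 -1.0e+00] q [-0.24  0.19  1.91 -0.    1.04 -1.83]
rot units [ 0.   -0.03 -0.01]
[-0.03955697 -0.04393044 -0.00352766]
```

>>> send_rows(translation=[[0,0,-0.08],[0,0,-0.1],[0,0,-0.1],[0,0,-0.1],[0,0,-0.1]], rotation=[[0,0,0],[0,0,0],[0,0,0],[0,0,0],[0,0,0]], grip=[5,5,5,5,5])

```text
time: 13.45
eef_pos: [0.5762, -0.0345, 0.135]
tcp_rot: [-0.011, 1.0, -0.0, 0.0]
contact_force: [0.1, -0.1, -5.7]
opening: 0.144
```

Run:
```python
from h import *
S=cam('side','s4.png');s=ctrl.get_state();print(s['contact_force'],s['wrist_torque'],s['eef_pos'],s['opening'])
x0,y0=310,130;b=cv2.resize(S['image'][y0:y0+120,x0:x0+110],None,fx=5,fy=5,interpolation=cv2.INTER_CUBIC)
cv2.imwrite('pics/c4.png',b)
```

```text
[ 0.51088657  0.27520565 -4.8371453 ] [-0.05633822 -0.06457046 -0.04050677] [ 0.57644104 -0.03448451  0.1354764 ] 0.14653744771023483
```

View pics/c4.png

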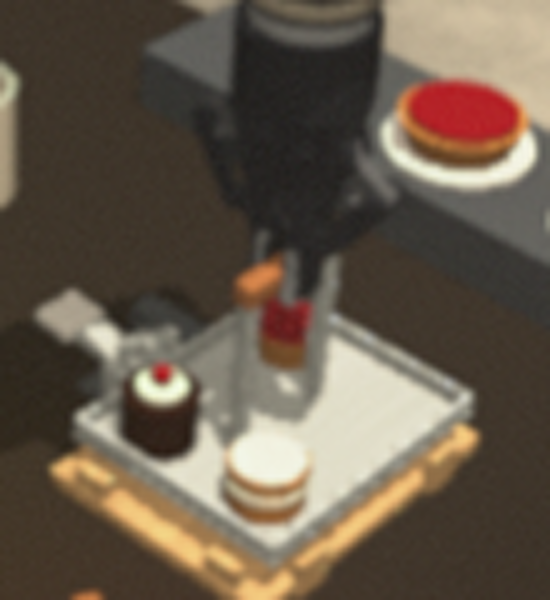

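The tray is off the cradle and looks level, with all three pastries standing and the lever still down. I continue lifting.

>>> send_rows(translation=[[0,0,-0.08],[0,0,-0.14],[0,0,-0.16],[0,0,-0.16],[0,0,-0.16]], rotation=[[0,0,0],[0,0,0],[0,0,0],[0,0,0],[0,0,0]], grip=[5,5,5,5,5])

```text
time: 14.12
eef_pos: [0.5762, -0.0345, 0.1562]
tcp_rot: [-0.011, 1.0, -0.0, 0.0]
contact_force: [0.0, -0.1, -5.6]
opening: 0.145
```

>>> send_rows(translation=[[0,0,-0.16],[0,0,-0.16],[0,0,-0.16],[0,0,-0.16],[0,0,-0.16]], rotation=[[0,0,0],[0,0,0],[0,0,0],[0,0,0],[0,0,0]], grip=[5,5,5,5,5])

```text
time: 14.75
eef_pos: [0.5762, -0.0345, 0.18]
tcp_rot: [-0.011, 1.0, 0.0, -0.0]
contact_force: [0.7, 0.6, -5.3]
opening: 0.141
```

>>> send_rows(translation=[[0,0,-0.16],[0,0,-0.16],[0,0,-0.16],[0,0,-0.16],[0,0,-0.16]], rotation=[[0,0,0],[0,0,0],[0,0,0],[0,0,0],[0,0,0]], grip=[5,5,5,5,5])

```text
time: 15.38
eef_pos: [0.5762, -0.0345, 0.204]
tcp_rot: [-0.011, 1.0, 0.0, -0.0]
contact_force: [0.1, 0.9, -5.8]
opening: 0.142
```

>>> send_rows(translation=[[0,0,-0.16],[0,0,-0.16],[0,0,-0.16],[0,0,-0.16],[0,0,-0.16]], rotation=[[0,0,0],[0,0,0],[0,0,0],[0,0,0],[0,0,0]], grip=[5,5,5,5,5])

```text
time: 16.0
eef_pos: [0.5762, -0.0345, 0.228]
tcp_rot: [-0.011, 1.0, 0.0, -0.0]
contact_force: [0.2, 0.1, -6.4]
opening: 0.141
```

>>> send_rows(translation=[[0,0,-0.16],[0,0,-0.14],[0,0,-0.1],[0,0,-0.05],[0,0,0]], rotation=[[0,0,0],[0,0,0],[0,0,0],[0,0,0],[0,0,0]], grip=[5,5,5,5,5])

```text
time: 16.62
eef_pos: [0.5762, -0.0344, 0.2413]
tcp_rot: [-0.011, 1.0, -0.0, 0.0]
contact_force: [0.2, 0.1, -6.2]
opening: 0.144
```

>>> send_rows(translation=[[0,0,0],[0,0,0],[0,0,0],[0,0,0],[0,0,0]], rotation=[[0,0,0],[0,0,0],[0,0,0],[0,0,0],[0,0,0]], grip=[5,5,5,5,5])

```text
time: 17.25
eef_pos: [0.5762, -0.0345, 0.2412]
tcp_rot: [-0.011, 1.0, -0.0, -0.0]
contact_force: [-0.6, 0.7, -5.0]
opening: 0.14
```

Run:
```python
from h import *
S=cam('side','s5.png');s=ctrl.get_state();print(s['contact_force'],s['wrist_torque'],s['eef_pos'],s['tcp_rot'],s['opening'],abs(s['dq']).max())
T=cam('top','t5.png')
e=s['eef_pos'];und=12e-3+e[2]-.1141;print('underside',und)
p=np.array([e[0]+.004,e[1],und-.012]);w=lambda q:R.from_euler('z',.0215).apply(np.array(q)/1e3)+p
print(proj(S,[w((-90,75,28)),w((-90,-75,28)),w((90,-75,28))]))
x0,y0=310,100;b=cv2.resize(S['image'][y0:y0+130,x0:x0+130],None,fx=4.5,fy=4.5,interpolation=cv2.INTER_CUBIC)
cv2.imwrite('pics/c5.png',b)
a,b=cv2.imread('pics/top0.png'),T['image'];d=cv2.absdiff(a,b).max(2);print('changed by-stander px',[(n,int((d[y-14:y+14,x-14:x+14]>40).sum())) for n,x,y in(('shaker',238,203),('ram',417,217),('jug',240,160),('server',195,222),('cake',430,165),('gugel',206,170))])
```

```text
[-0.97709694 -0.65897621 -5.48521853] [-0.125379   -0.02143321  0.00680193] [ 0.57617499 -0.03447327  0.24122064] [-1.06353205e-02  9.99943443e-01 -9.26486380e-06 -3.23851796e-06] 0.14170364242971478 0.005122552787040671
underside 0.13912064485646397
[[325.26746731 182.69056315]
 [367.97392899 208.49716695]
 [410.01127056 178.724726  ]]
changed by-stander px [('shaker', 0), ('ram', 0), ('jug', 0), ('server', 0), ('cake', 0), ('gugel', 0)]
```

View pics/c5.png

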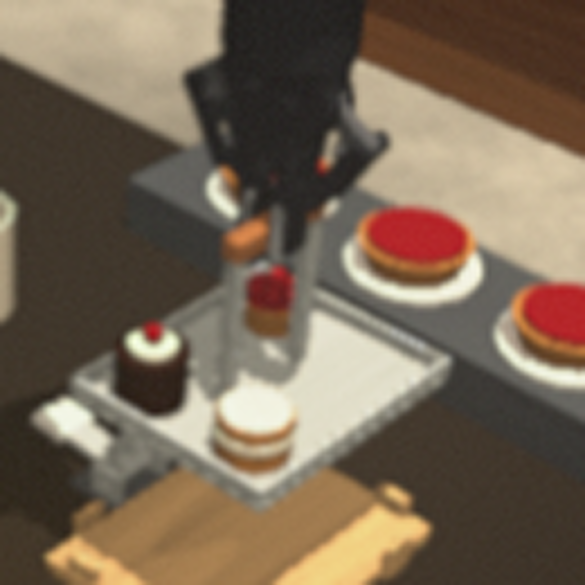

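```bash
python3 -c "
from h import *;print(ticket.sign_off())"
```

```text
the job is handed in; nothing more can be done
None
```

I pressed the lever down until it caught and took the hand off it. I then gripped the tray by its handle and lifted it about 127 mm at a gentle pace. The job was handed in at about 17 s, with the tray held still in the air.

**Last checks:**
- **Height:** the tray's underside is about 0.139 m above the counter, worked out from how far the gripper rose.
- **Level:** the rim corners in the side view lie within 1–2 px of where a level tray should be.
- **Pastries:** all three are standing on the tray.
- **Lever:** it is still down in the last picture, with the claw clear of the tray.
- **Hold:** the wrist carries a steady 5–6 N, and the joints are at rest (0.005 rad/s at most).
- **Other things on the counter:** the top view shows no changed pixels around any of the six bystanders. I did not run that check on the red and yellow look-alike trays; the arm was never sent to them.

**What went less well:** pressing the lever showed almost no force (3.5 N at most in the readings), so only the picture confirms that it caught. The jaws closed slightly off-centre on the handle and pushed sideways with about 5 N. I shifted the gripper a few millimetres to ease that before lifting.

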